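# Drop the proposal plot into the site model

## Task

Put the proposal, the wooden plot tile with the tower, into the empty plot of the white street model. The viaduct overhangs the far side of the plot, so set the tile down flat on the model in front of the viaduct, then slide it, garden strip first, in under the deck and feel about with it until it drops into the plot and lies flush with the streets. It is a card model: lay and slide the tile gently, never lean on the model or knock it with the gripper, leave the things around it where they are, and let go at the end.

Things in the scene. Friction and masses are not known exactly. Their poses are not given: they have to be found in the camera images.
- model: Site model, stays put but stands on soft 6 mm foam feet: sinks 1 mm per 5 N. Plywood board 200 (x) x 260 (y) x 12 mm; origin at table height under its centre, z up, +x to the viaduct. A pale card street layer, 180 x 240 x 6 mm, is glued on it, top 24 mm above the table. Glued by hand: square, but up to 8 mm off along x and y; this is not measured. Plot, plaza, viaduct and buildings shift with it.
- plot (a point): The empty plot, a window 72.6 (x) x 98.6 (y) mm cut through the 6 mm street layer. This point is the centre of its plywood floor, 35 mm along +x from the model's centre and 18 mm above the table, if the layer were not off; the true centre may be up to 8 mm away along x and along y. White buildings beside the plot and plaza, beyond |y| = 70 mm, are up to 18 mm tall, beyond 95 mm up to 29 mm.
- deck_edge (a point): Viaduct, white, along the far (+x) side of the plot, for a layer not off: this point is on the near edge of its deck, 53 mm along x from the model's centre, 14 mm above street level (the deck's underside). The deck's parapet is 22 mm above street level. The deck overhangs the plot by 18 mm; the wall below it stands straight above the plot's far edge. Columns at y = +-75, +-114 mm.
- plaza (a point): Point on the paved plaza at street level (24 mm above the table), in front (-x) of the plot, 15 mm along -x from the model's centre. For a layer not off, plaza and street are level and bare from x = -88 mm to the plot's near edge at x = -1 mm, for |y| < 65 mm; buildings and small trees, these up to 18 mm tall, stand on either side.
- tile: The proposal, about 0.16 kg, loose: flat light wooden tile 70 (x) x 96 (y) x 6 mm, origin at the centre of its underside; it fits the plot with 1.3 mm play a side, axes parallel to the model's. On it a brown tower 42 (x) x 34 (y) mm, its top 66 mm above the tile's underside, centred at x = -10, y = 0 mm, and two wings at x < 0 up to 10 mm tall. The +x side is a bare strip, 24 mm wide, with a green garden.
- garden_edge (a point): Middle of the tile's +x (garden) edge, at its underside, 35 mm from the tile's centre.
- loupe: Black round loupe, 43 mm across, 36 mm tall, bystander; origin at its underside.
- eraser: Blue and white eraser, 23 x 58 x 13 mm, bystander; origin at its underside.
- clip_a: Black bulldog clip, 50 x 41 x 21 mm, bystander; origin at its underside.

How it is judged:
By the outcome, as a careful person would: the job done as asked, in the order asked, and still so for the second after the job is handed in, with the robot touching nothing.
It also fails if it takes over 56 s, if anything falls off the work surface, if the arm or the gripper's body presses on something with over 40 N, if the wrist force passes 120 N, or if a joint passes its speed limit or range.

## Robot

A 7-joint arm with a two-finger parallel gripper is mounted at the origin on the work surface; the furniture and walls round the work are solid. World frame = base frame: x ahead of the robot, y to its left, z up, the work surface at z = 0. Lengths are in m, angles in rad, forces in N, time in s.
With the tool pointing down it reaches from about 0.425 to 0.95 m from the base axis. Payload 4.7 kg.
Tool frame: the origin (TCP) lies at the very end of the fingers, on their centre line; the grasp point (between the pads) lies 19 mm behind it; z points along the fingers, y is the line along which they close (so a half turn about z gives the same grasp; the last joint's range is limited). The gripper opens to 87 mm and grips with 3 to 60 N. Pads are 19 mm wide; open, the fingers measure 117 mm over their backs; the gripper's body (75 mm by 190 mm) begins 51 mm behind the grasp point.
Start: joints at [1.314, 0.469, -0.049, 1.532, 0.024, 1.141, -0.082], TCP at [0.152, -0.658, 0.19] pointing down, gripper open.
Joint ranges: [-2.59, 2.59], [-0.33, 1.99], [-1.39, 1.29], [0.1, 2.45], [-1.04, 4.18], [0.21, 1.99], [-2.66, 2.66]. Speed limits (rad/s): [2.57, 2.57, 3.14, 3.14, 3.14, 3.14, 3.14].

## Interface

Orientations are given as a rotation vector (axis times angle).
In Python, from rig import bot gives the robot as it stands.
- The arm moves only by the tool jog_arm, never from a script. Its argument "series" is a list of rows, each a list of 3 entries, a list of its own where there are three numbers: the shift along the tool's x, y, z in mm, then the turn, a rotation vector about the tool's x, y, z in degrees, then the opening, from 0 (shut) to 1 (fully open). In form: [[[dx, dy, dz], [rx, ry, rz], hand], ...]. A call has 1 to 8 rows; each row is the pose to reach, as a shift and turn from the pose commanded when the call began, along the tool's axes at that moment; what a row does not reach only later rows make up. A row lasts 1/12 s, in which the tool goes at most 41.7 mm and 7.16 degrees, less where a joint would pass 70% of its speed; a pose out of reach is approached as far as the arm can. A call with a gripper value outside its range is refused whole. The fingers move at their own pace and stop on an object; the grip force is fixed at half the most. Time passes only in rows, so rows that repeat a pose let the fingers close. It gives the time, the measured TCP pose, the force, the opening and the grip force at its end, in the units of the state.
- bot.sense(): the state, without advancing time (a new reading comes with each control period).
- bot.capture(name): name is "scene" or "side" or "wrist"; returns a dict with "img" (480x640x3 uint8, blue, green, red), "K" (3x3 intrinsics, pixels), "rvec" (rotation vector, rad) and "tvec" (3), from world to camera coordinates, as OpenCV has them. Camera axes: x right, y down, z forward; pixel columns grow to the right and rows downward; lengths in m; the calibration is good to about 2 mm. The wrist camera is an equidistant fisheye: a pixel r from the principal point sees the ray r / f radians off the axis. A picture is of the moment at which its call begins. There is no depth.
- bot.hand_in(): hands the job in; it is judged then, once.
Trained networks look in a picture, given as the dict that the camera call returned (one of the last four; its "shot" number tells which), for a name from the list of things; names that differ only in an ending like _2 or _b are one class to them, and where a whole thing is asked for, a point or a joint stands for the part that bears it (a point fixed in the world has none). Each returns a list of dicts, best first, with "score" (0 to 1); they miss things now and then, are a little off and sometimes report something else, mostly with a low value. They report only what shows in the picture. A call takes as long as a camera call.
- bot.find_in(picture, name): "box" ([left, top, right, bottom] in pixels, round what is visible of it).
- bot.trace(picture, name): "pixels" (480x640 bool, what is visible of it) and "box" ([left, top, right, bottom] in pixels, round what is visible of it).
- bot.spot_point(picture, name): "at" ([column, row] in pixels: a listed point, or the origin of a listed thing).
The state is a dict: "time_s": time; "q": joint angles; "qd": joint speeds; "joint_torque": joint torques, N m; "tcp_pos": TCP position; "tool_rot": TCP orientation; "wrist_force": force on the tool from outside, world axes, zero at the start; "wrist_torque": the same for the moment, N m; "finger_gap": finger opening in m; "grip_force": force on a finger pad.
Only numpy, scipy, OpenCV 4.12 (cv2) and the standard library are available. Lean on these libraries where they do the work, as an engineer would, in place of code of your own. Each camera call takes 0.05 s, during which the arm holds its last target. There are 200 camera calls.

## Working session

There is one attempt and no reset: what is moved stays moved. The work goes in short steps, Python scripts to look and compute and a tool call to move; the robot and the scene stay as the last step left them, time stands still between calls to the robot, and variables do not carry over. Pictures are saved under pics/ and viewed, at most 10 in all, crops included, and the job is handed in when it is done.

Besides the shell and the picture viewer there is one more tool, called by a JSON object that holds its "name" and its "arguments", one argument or row to a line. jog_arm: Moves the arm, as the interface text tells. Its arguments: {"type":"object","properties":{"series":{"type":"array","items":{"type":"array"}}},"required":["series"]}

```bash
mkdir -p pics; ls
cat > h.py <<'E'
import numpy as np, cv2
from rig import bot
from scipy.spatial.transform import Rotation as R
def ray(p,uv):
    K=np.array(p["K"]);uv=np.array(uv,float)
    x=(uv[0]-K[0,2])/K[0,0];y=(uv[1]-K[1,2])/K[1,1]
    if p.get("_n")=="wrist":
        r=np.hypot(x,y);d=np.array([x/r*np.sin(r),y/r*np.sin(r),np.cos(r)]) if r>1e-9 else np.array([0,0,1.])
    else: d=np.array([x,y,1.])
    Rm=cv2.Rodrigues(np.array(p["rvec"],float))[0];t=np.array(p["tvec"],float).ravel()
    return -Rm.T@t, Rm.T@d
def at(p,uv,z):
    c,d=ray(p,uv);return c+d*(z-c[2])/d[2]
def proj(p,X):
    Rm=cv2.Rodrigues(np.array(p["rvec"],float))[0];t=np.array(p["tvec"],float).ravel()
    c=Rm@np.array(X,float)+t;K=np.array(p["K"])
    if p.get("_n")=="wrist":
        r=np.hypot(c[0],c[1]);a=np.arctan2(r,c[2]);x,y=c[0]/r*a,c[1]/r*a
    else: x,y=c[0]/c[2],c[1]/c[2]
    return np.array([x*K[0,0]+K[0,2],y*K[1,1]+K[1,2]])
def cap(n):
    p=bot.capture(n);p["_n"]=n;return p
E
python3 - <<'E'
from h import *
s=bot.sense();print(s["tcp_pos"],s["tool_rot"],s["finger_gap"])
for n in ["scene","side","wrist"]:
    p=cap(n);cv2.imwrite(f"pics/{n}0.png",p["img"]);print(n,p["K"][0][0],ray(p,[320,240]))
    for k,z in [("model",0),("plot",.018),("deck_edge",.038),("plaza",.024),("tile",0),("garden_edge",0),("loupe",0),("eraser",0),("clip_a",0)]:
        r=bot.spot_point(p,k)
        if r: print(k,round(r[0]["score"],2),np.round(r[0]["at"]),np.round(at(p,r[0]["at"],z),3))
E
```

```text
pics
[ 0.15226616 -0.6569167   0.18928785] [-3.11929993e+00 -3.56860134e-01  5.26591206e-04] 0.0872113301711543
scene 445.3302257284588 (array([-0.19989547, -0.4424457 ,  0.44906577]), array([ 0.71784093,  0.53870839, -0.44126103]))
model 0.64 [226. 238.] [0.409 0.286 0.   ]
plot 0.85 [233. 226.] [0.439 0.291 0.018]
deck_edge 0.91 [239. 214.] [0.467 0.3   0.038]
plaza 0.77 [221. 231.] [0.394 0.284 0.024]
tile 0.7 [464. 311.] [ 0.458 -0.259  0.   ]
garden_edge 0.65 [474. 299.] [ 0.503 -0.259  0.   ]
loupe 0.89 [346. 283.] [ 0.411 -0.047  0.   ]
eraser 0.84 [438. 341.] [ 0.354 -0.255  0.   ]
clip_a 0.55 [376. 263.] [ 0.513 -0.051  0.   ]
side 603.5711514920237 (array([-0.11621301,  0.975159  ,  0.94373575]), array([ 0.40104286, -0.67741677, -0.61692378]))
model 0.89 [270. 341.] [0.422 0.288 0.   ]
deck_edge 0.96 [242. 327.] [0.473 0.309 0.038]
plaza 0.7 [279. 337.] [0.398 0.286 0.024]
tile 0.58 [365. 207.] [ 0.462 -0.244  0.   ]
garden_edge 0.9 [353. 203.] [ 0.498 -0.248  0.   ]
loupe 0.79 [351. 253.] [ 0.405 -0.053  0.   ]
eraser 0.62 [397. 220.] [ 0.359 -0.228  0.   ]
clip_a 0.67 [310. 240.] [ 0.52 -0.05  0.  ]
wrist 371.64829954431775 (array([ 0.2318926 , -0.64001564,  0.3852471 ]), array([-0.27783387, -0.06707199, -0.95828476]))
```

View pics/scene0.png

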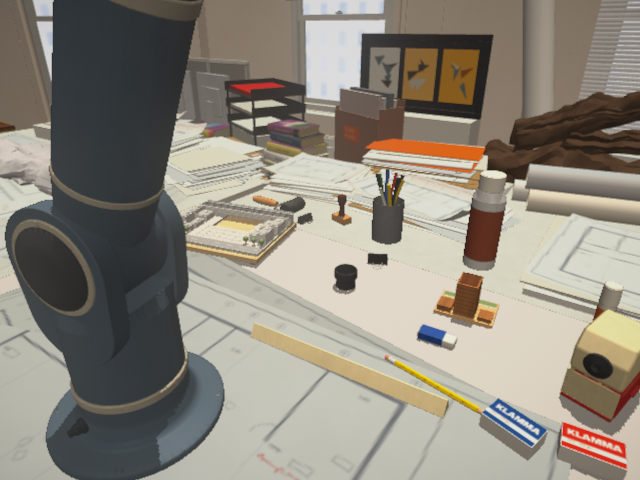

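View pics/side0.png

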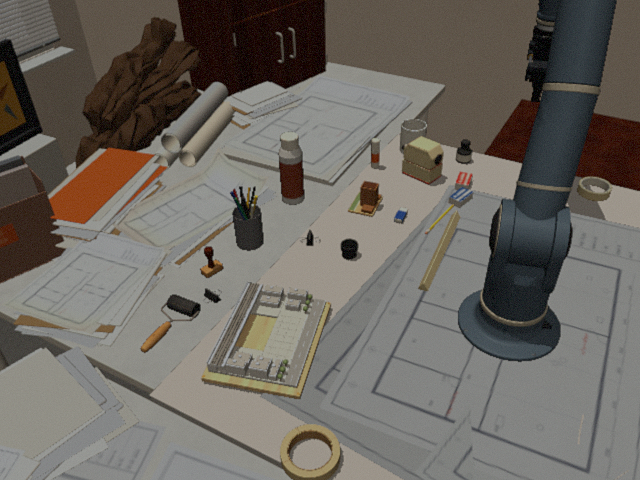

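The scene view shows the model on the left (plot about 233,226) and the tile with its brown tower at about (468,300). The side view shows the garden facing away from the robot. I'll move above the tile for a closer look.

{"name": "jog_arm", "arguments": {
  "series": [
    [[20,-20,-30],[0,0,0],1],
    [[50,-43,-60],[0,0,0],1],
    [[80,-68,-60],[0,0,0],1],
    [[110,-94,-60],[0,0,0],1],
    [[140,-119,-60],[0,0,0],1],
    [[170,-145,-60],[0,0,0],1],
    [[200,-170,-60],[0,0,0],1],
    [[210,-179,-60],[0,0,0],1]
  ]
}}

```text
time_s: 2.17
tcp_pos: [0.3213, -0.4302, 0.2509]
tool_rot: [-3.118, -0.37, -0.004]
wrist_force: [0.4, 1.6, 0.5]
finger_gap: 0.0873
grip_force: 0.0
```

{"name": "jog_arm", "arguments": {
  "series": [
    [[30,-25,0],[0,0,2],1],
    [[60,-51,0],[0,0,4],1],
    [[90,-77,0],[0,0,6],1],
    [[120,-102,0],[0,0,9],1],
    [[150,-128,0],[0,0,11],1],
    [[171,-145,0],[0,0,13],1],
    [[171,-145,0],[0,0,13],1],
    [[171,-145,0],[0,0,13],1]
  ]
}}

```text
time_s: 2.83
tcp_pos: [0.4514, -0.2546, 0.2505]
tool_rot: [3.141, 0.008, 0.0]
wrist_force: [0.3, 0.3, 0.2]
finger_gap: 0.0869
grip_force: 0.0
```

Run:
```python
from h import *
s=bot.sense();print(s["time_s"],s["tcp_pos"],s["tool_rot"],s["wrist_force"])
p=cap("wrist");np.savez("w1.npz",K=p["K"],rvec=p["rvec"],tvec=p["tvec"]);print(ray(p,[320,240]))
cv2.imwrite("pics/w1.png",p["img"])
for k,z in [("tile",0),("garden_edge",0),("eraser",0)]:
    r=bot.spot_point(p,k)
    if r: print(k,round(r[0]["score"],2),np.round(r[0]["at"]),np.round(at(p,r[0]["at"],z),4))
```

```text
2.8333 [ 0.45139074 -0.25461029  0.25051877] [3.14128883e+00 7.96677193e-03 4.77656989e-04] [0.31628355 0.25976301 0.18027749]
(array([ 0.53284586, -0.25507938,  0.44538793]), array([-0.2857241 , -0.00408   , -0.95830324]))
tile 0.77 [319. 189.] [ 0.4646 -0.2557  0.    ]
garden_edge 0.93 [318. 159.] [ 0.5009 -0.254   0.    ]
eraser 0.8 [317. 271.] [ 0.3584 -0.2529 -0.    ]
```

View pics/w1.png

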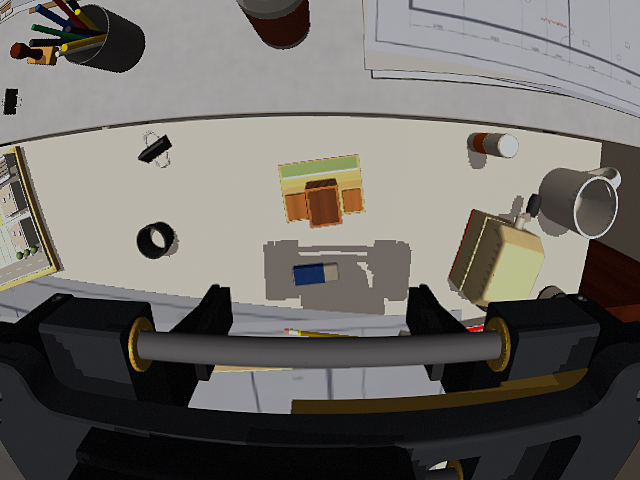

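The wrist view shows the tile ahead, with garden-edge corners at about (278,165) and (358,154). It is turned slightly from the tool, and the eraser lies in front of it at (316,273). Next I'll measure the tile's pose from its edges.

Run:
```python
from h import *
p=cap("wrist")
m=bot.trace(p,"tile")[0]["pixels"]
# project every mask pixel onto the tile top plane; far edge & sides of garden strip
def edge(cols,fn,z): return np.array([at(p,(c,fn(c)),z)[:2] for c in cols])
cols=range(285,354)
P=edge(cols,lambda c:np.where(m[:,c])[0].min()-.5,.005)
k=np.polyfit(P[:,1],P[:,0],1);res=P[:,0]-np.polyval(k,P[:,1]);print("far edge yaw deg",np.degrees(np.arctan(-k[0])),res.std())
L=[];Rr=[]
for r in range(168,216):
    c=np.where(m[r])[0];L.append(at(p,(c.min()-.5,r),.003)[:2]);Rr.append(at(p,(c.max()+.5,r),.003)[:2])
for E in (np.array(L),np.array(Rr)):
    kk=np.polyfit(E[:,0],E[:,1],1);print("side yaw",np.degrees(np.arctan(kk[0])),(E[:,1]-np.polyval(kk,E[:,0])).std(), np.round(E.mean(0),4))
yaw=np.arctan(-k[0]);u=np.array([np.cos(yaw),np.sin(yaw)]);v=np.array([-u[1],u[0]])
L=np.array(L);Rr=np.array(Rr)
x=(P@u).mean()-.035; print("v left,right",np.median(L@v),np.median(Rr@v))
y=(np.median(L@v)+np.median(Rr@v))/2
c=x*u+y*v;print("centre",c,"tower",c-.01*u)
```

```text
far edge yaw deg 7.636909436926602 0.0003505372234558018
side yaw 8.209792625984075 0.0004963822156431766 [ 0.4599 -0.2104]
side yaw -4.70794199499001 0.006216677492339814 [ 0.4598 -0.3058]
v left,right -0.26962177290847655 -0.36641780276846503
centre [ 0.46661428 -0.25830022] tower [ 0.45670298 -0.25962917]
```

{"name": "jog_arm", "arguments": {
  "series": [
    [[2,2,30],[0,0,-3],1],
    [[5,5,65],[0,0,-6],1],
    [[5,5,100],[0,0,-7.4],1],
    [[5,5,135],[0,0,-7.4],1],
    [[5,5,170],[0,0,-7.4],1],
    [[5,5,200],[0,0,-7.4],1],
    [[5,5,215],[0,0,-7.4],1],
    [[5,5,220],[0,0,-7.4],1]
  ]
}}

```text
time_s: 3.8
tcp_pos: [0.4529, -0.2607, 0.0274]
tool_rot: [-3.132, -0.202, 0.008]
wrist_force: [-0.5, 0.1, 0.6]
finger_gap: 0.087
grip_force: 0.0
```

{"name": "jog_arm", "arguments": {
  "series": [
    [[0,0,0],[0,0,0],1],
    [[0,0,0],[0,0,0],0.6],
    [[0,0,0],[0,0,0],0.45],
    [[0,0,0],[0,0,0],0.42],
    [[0,0,0],[0,0,0],0.3],
    [[0,0,0],[0,0,0],0],
    [[0,0,0],[0,0,0],0],
    [[0,0,0],[0,0,0],0]
  ]
}}

```text
time_s: 4.47
tcp_pos: [0.4556, -0.261, 0.0306]
tool_rot: [3.135, 0.204, 0.001]
wrist_force: [0.0, -0.0, 0.3]
finger_gap: 0.0483
grip_force: 0.0
```

{"name": "jog_arm", "arguments": {
  "series": [
    [[0,0,0],[0,0,0],0],
    [[0,0,0],[0,0,0],0],
    [[0,0,0],[0,0,0],0],
    [[0,0,0],[0,0,0],0],
    [[0,0,0],[0,0,0],0],
    [[0,0,0],[0,0,0],0]
  ]
}}

```text
time_s: 4.97
tcp_pos: [0.4554, -0.2607, 0.0303]
tool_rot: [-3.135, -0.204, 0.0]
wrist_force: [0.0, 0.3, 0.8]
finger_gap: 0.0332
grip_force: 30.0
```

{"name": "jog_arm", "arguments": {
  "series": [
    [[0,0,-5],[0,0,0],0],
    [[0,0,-20],[0,0,0],0],
    [[0,0,-45],[0,0,0],0],
    [[0,0,-75],[0,0,0],0],
    [[0,0,-105],[0,0,0],0],
    [[0,0,-135],[0,0,0],0],
    [[0,0,-160],[0,0,0],0],
    [[0,0,-170],[0,0,0],0]
  ]
}}

```text
time_s: 5.63
tcp_pos: [0.4573, -0.2619, 0.2043]
tool_rot: [3.131, 0.204, 0.009]
wrist_force: [1.1, -0.2, -1.2]
finger_gap: 0.0333
grip_force: 30.0
```

Run:
```python
from h import *
s=bot.sense();print(s["time_s"],s["tcp_pos"],s["tool_rot"],s["wrist_force"],s["wrist_torque"],s["finger_gap"],s["grip_force"])
```

```text
5.6333 [ 0.45731403 -0.26189491  0.20434325] [3.13098105 0.20354253 0.00890771] [ 1.06401355 -0.1829443  -1.19774368] [-0.05097312 -0.04807322  0.00122963] 0.03325614693815699 29.979171752929688
```

{"name": "jog_arm", "arguments": {
  "series": [
    [[1,-10,-10],[0,0,0],0],
    [[4,-30,-20],[0,0,0],0],
    [[7,-60,-35],[0,0,0],0],
    [[10,-95,-46],[0,0,0],0],
    [[15,-130,-46],[0,0,0],0],
    [[18,-165,-46],[0,0,0],0],
    [[22,-200,-46],[0,0,0],0],
    [[26,-235,-46],[0,0,0],0]
  ]
}}

```text
time_s: 6.3
tcp_pos: [0.449, -0.0223, 0.245]
tool_rot: [-3.135, -0.205, 0.004]
wrist_force: [0.1, -0.2, -1.5]
finger_gap: 0.0333
grip_force: 30.0
```

{"name": "jog_arm", "arguments": {
  "series": [
    [[4,-35,0],[0,0,-1],0],
    [[8,-70,0],[0,0,-3],0],
    [[12,-100,0],[0,0,-5],0],
    [[15,-125,0],[0,0,-6],0],
    [[17,-140,0],[0,0,-7],0],
    [[17,-145,0],[0,0,-7],0],
    [[17,-145,0],[0,0,-7],0],
    [[17,-145,0],[0,0,-7],0]
  ]
}}

```text
time_s: 6.97
tcp_pos: [0.4486, 0.1199, 0.2457]
tool_rot: [3.116, 0.392, -0.002]
wrist_force: [-0.6, -0.6, -1.5]
finger_gap: 0.0333
grip_force: 30.0
```

Run:
```python
from h import *
s=bot.sense();print(s["time_s"],s["tcp_pos"],s["tool_rot"],s["wrist_force"],s["finger_gap"])
p=cap("wrist");np.savez("w2.npz",K=p["K"],rvec=p["rvec"],tvec=p["tvec"]);cv2.imwrite("pics/w2raw.png",p["img"])
for k,z in [("model",0),("plot",.018),("deck_edge",.038),("plaza",.024)]:
    r=bot.spot_point(p,k)
    if r: print(k,round(r[0]["score"],2),np.round(r[0]["at"]),np.round(at(p,r[0]["at"],z),4))
cv2.imwrite("pics/w2.png",p["img"])
```

```text
6.9667 [0.44861589 0.1199227  0.24568781] [ 3.11589099e+00  3.92234330e-01 -2.36064271e-03] [-0.60127491 -0.57854094 -1.45013072] 0.033313121198919854
model 0.92 [184. 192.] [0.4191 0.2862 0.    ]
plot 0.62 [174. 169.] [0.4481 0.2977 0.018 ]
deck_edge 0.91 [167. 151.] [0.4701 0.3026 0.038 ]
plaza 0.56 [177. 205.] [0.4077 0.2834 0.024 ]
```

View pics/w2.png

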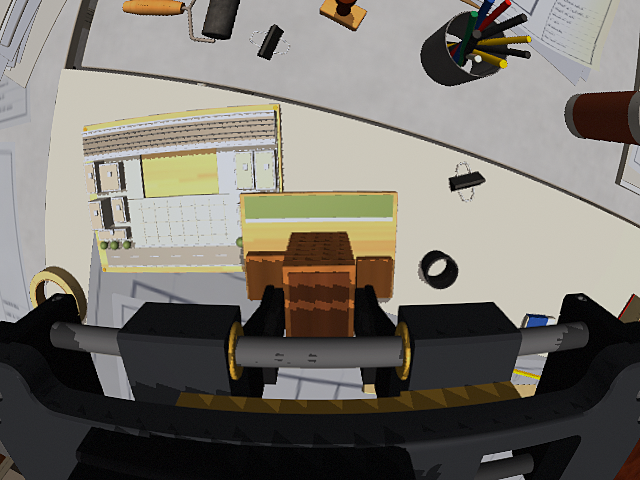

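The wrist view shows the tile held straight. The plot's yellow floor spans about (142–218, 153–198), below the deck edge at row 153. I'll zoom in for the exact edges.

Run:
```python
import cv2
i=cv2.imread("pics/w2raw.png")[95:280,75:290]
cv2.imwrite("pics/w2c.png",cv2.resize(i,(774,592) if 0 else (688,592),interpolation=cv2.INTER_CUBIC))
```

```text
(no output)
```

View pics/w2c.png

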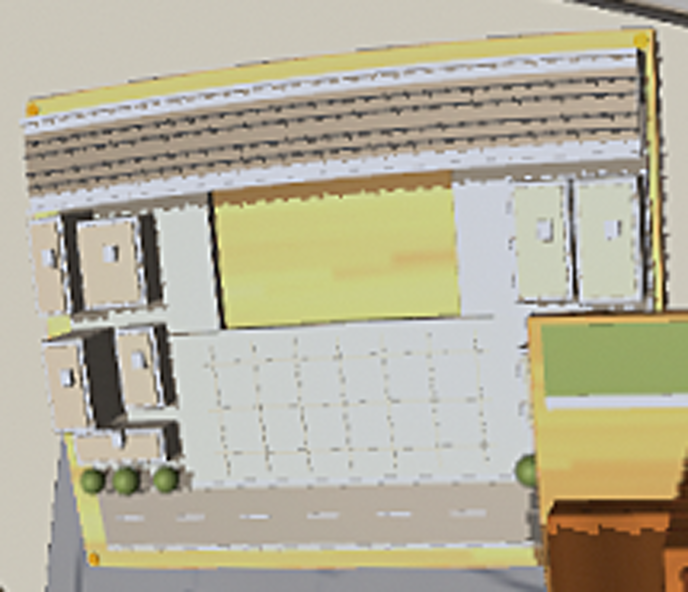

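Run:
```python
from h import *
d=np.load("w2.npz");p={k:d[k] for k in d};p["_n"]="wrist"
w=lambda u,v,z:at(p,(75+(u+.5)/3.2-.5,95+(v+.5)/3.2-.5),z)[:2]*1000
NL,NR=w(219,330,.024),w(460,318,.024);FL,FR=w(209,192,.024),w(452,186,.024)
print("plot NL NR FL FR",NL,NR,FL,FR,"width",np.linalg.norm(NL-NR))
yw=lambda a,b:np.degrees(np.arctan2(*(b-a)[::-1]))
print("yaws",yw(NR,NL)-90,yw(NL,FL),yw(NR,FR))
BFR,BFL,BNL=w(645,38,.012),w(33,108,.012),w(95,558,.012)
print("board",BFR,BFL,BNL,np.linalg.norm(BFR-BFL),np.linalg.norm(BFL-BNL),"yaw",yw(BFR,BFL)-90,yw(BNL,BFL),"ctr",(BFR+BNL)/2)
a=np.radians(yw(BFR,BFL)-90);u=np.array([np.cos(a),np.sin(a)])
D1,D2=w(160,208,.046),w(515,172,.046);print("parapet edge yaw",yw(D2,D1)-90)
c=(NL+NR)/2+36.3*u;print("plot ctr",c,"in model:",(c-(BFR+BNL)/2)@u,(c-(BFR+BNL)/2)@np.array([-u[1],u[0]]))
# tile in hand: garden corners, held underside z
s=bot.sense();z=s["tcp_pos"][2]-.030+.006;q=lambda x,y:at(p,(x,y),z)[:2]*1000
GL,GR=q(240,195),q(397,192);print("tile edge",GL,GR,np.linalg.norm(GL-GR),yw(GR,GL)-90,"tcp",s["tcp_pos"])
```

```text
plot NL NR FL FR [405.93764077 330.52846909] [431.90201772 235.18223167] [457.50668874 343.38170958] [478.3033487  247.81677839] width 98.81828708183272
yaws 15.233223291345752 13.99543165697465 15.231714320709893
board [544.57034436 193.70109086] [475.37369713 440.52651988] [288.336588   387.52323014] 256.34150736552414 194.40223485052437 yaw 15.660654918910794 15.821871418273206 ctr [416.45346618 290.6121605 ]
parapet edge yaw 16.364010855495962
plot ctr [453.87227673 292.65414699] in model: 36.580937212389344 -8.134625021341025
tile edge [480.09595263 176.28362742] [505.3892965   85.19056828] 94.53940272808013 15.51810592761899 tcp [0.44900912 0.12016498 0.24625761]
```

{"name": "jog_arm", "arguments": {
  "series": [
    [[-5,-15,5],[0,0,0],0],
    [[-12,-45,20],[0,0,0],0],
    [[-20,-78,40],[0,0,0],0],
    [[-28,-110,60],[0,0,0],0],
    [[-35,-140,80],[0,0,-0.3],0],
    [[-39,-160,100],[0,0,-0.5],0],
    [[-39.5,-165,113],[0,0,-0.5],0],
    [[-39.5,-165,116],[0,0,-0.5],0]
  ]
}}

```text
time_s: 7.88
tcp_pos: [0.3674, 0.2717, 0.1285]
tool_rot: [3.113, 0.414, -0.006]
wrist_force: [0.4, -0.3, -1.1]
finger_gap: 0.0334
grip_force: 30.0
```

{"name": "jog_arm", "arguments": {
  "series": [
    [[0,0,10],[0,0,0],0],
    [[0,0,25],[0,0,0],0],
    [[0,0,38],[0,0,0],0],
    [[0,0,45],[0,0,0],0],
    [[0,0,45],[0,0,0],0],
    [[0,0,45],[0,0,0],0],
    [[0,0,45],[0,0,0],0],
    [[0,0,45],[0,0,0],0]
  ]
}}

```text
time_s: 8.55
tcp_pos: [0.3702, 0.2717, 0.0862]
tool_rot: [-3.114, -0.408, -0.003]
wrist_force: [-0.0, 0.1, -1.3]
finger_gap: 0.0333
grip_force: 30.0
```

Run:
```python
from h import *
s=bot.sense();print(s["time_s"],s["tcp_pos"],s["tool_rot"],s["wrist_force"],s["wrist_torque"])
t=R.from_rotvec(s["tool_rot"]).as_matrix();print(t,np.degrees(np.arctan2(t[1,0],t[0,0])))
p=cap("wrist");cv2.imwrite("pics/w3raw.png",p["img"]);np.savez("w3.npz",K=p["K"],rvec=p["rvec"],tvec=p["tvec"])
i=p["img"][60:300,160:480];cv2.imwrite("pics/w3.png",cv2.resize(i,(800,600),interpolation=cv2.INTER_CUBIC))
```

```text
8.55 [0.37019589 0.27166418 0.08618108] [-3.11446079e+00 -4.07723734e-01 -2.91392534e-03] [-0.03032144  0.08997036 -1.30566436] [-0.04973774  0.00820439  0.03033842]
[[ 9.66299369e-01  2.57414852e-01  1.76755929e-03]
 [ 2.57413821e-01 -9.66300935e-01  7.91837937e-04]
 [ 1.91182504e-03 -3.10158307e-04 -9.99998124e-01]] 14.91669049083054
```

View pics/w3.png

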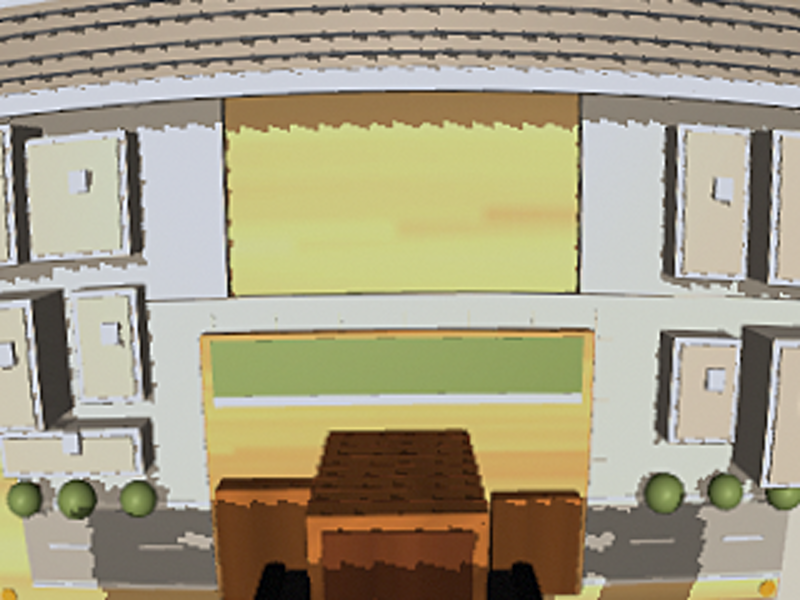

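The zoomed view shows the tile's garden edge parallel to the plot's near edge. Tile corners are at (202,333) and (594,330), plot corners at (229,296) and (580,293). I'll work out the exact lateral and forward gaps.

Run:
```python
from h import *
d=np.load("w3.npz");p={k:d[k] for k in d};p["_n"]="wrist"
w=lambda u,v,z:at(p,(160+(u+.5)/2.5-.5,60+(v+.5)/2.5-.5),z)[:2]*1000
A=[w(228,296,.024),w(580,293,.024)];T=[w(202,333,.0622),w(594,330,.0622)]
F=[w(223,97,.024),w(581,97,.024)]
a=np.radians(14.92);u=np.array([np.cos(a),np.sin(a)]);v=np.array([-u[1],u[0]])
t=np.array([370.2,271.7])
for n,E in (("plot near",A),("plot under deck",F),("tile",T)):
    E=np.array(E)-t;print(n,"along u",E@u,"along v",E@v,"mid v",(E@v).mean(),"width",np.ptp(E@v))
```

```text
plot near along u [49.99913258 51.04521858] along v [ 47.0106065  -51.74799179] mid v -2.3686926443423424 width 98.75859829421677
plot under deck along u [105.97934897 106.18416229] along v [ 47.35999828 -50.80959434] mid v -1.7247980328511119 width 98.16959261882285
tile along u [45.70459345 46.55594192] along v [ 46.63114476 -48.01264948] mid v -0.6907523593658738 width 94.64379423259044
```

{"name": "jog_arm", "arguments": {
  "series": [
    [[0,1.4,8],[0,0,0],0],
    [[0,1.4,17],[0,0,0],0],
    [[0,1.4,24],[0,0,0],0],
    [[0,1.4,28],[0,0,0],0],
    [[0,1.4,30],[0,0,0],0],
    [[0,1.4,30.5],[0,0,0],0],
    [[0,1.4,31],[0,0,0],0],
    [[0,1.4,31],[0,0,0],0]
  ]
}}

```text
time_s: 9.27
tcp_pos: [0.3698, 0.2703, 0.0544]
tool_rot: [-3.115, -0.409, -0.001]
wrist_force: [0.0, -0.8, -1.4]
finger_gap: 0.0335
grip_force: 30.0
```

{"name": "jog_arm", "arguments": {
  "series": [
    [[0,0,0.4],[0,0,0],0],
    [[0,0,0.4],[0,0,0],0],
    [[0,0,0.8],[0,0,0],0],
    [[0,0,0.8],[0,0,0],0]
  ]
}}

```text
time_s: 9.6
tcp_pos: [0.37, 0.2704, 0.0538]
tool_rot: [-3.115, -0.409, -0.001]
wrist_force: [-1.2, 1.1, 0.9]
finger_gap: 0.0334
grip_force: 30.0
```

{"name": "jog_arm", "arguments": {
  "series": [
    [[2,0,0],[0,0,0],0],
    [[6,0,0],[0,0,0],0],
    [[11,0,0],[0,0,0],0],
    [[16,0,0],[0,0,0],0],
    [[21,0,0],[0,0,0],0],
    [[25,0,0],[0,0,0],0],
    [[28,0,0],[0,0,0],0],
    [[30,0,0],[0,0,0],0]
  ]
}}

```text
time_s: 10.27
tcp_pos: [0.3985, 0.2778, 0.0536]
tool_rot: [3.114, 0.408, -0.002]
wrist_force: [-7.0, -1.9, 8.1]
finger_gap: 0.0332
grip_force: 30.0
```

{"name": "jog_arm", "arguments": {
  "series": [
    [[2,0,0],[0,0,0],0],
    [[6,0,0],[0,0,0],0],
    [[11,0,0],[0,0,0],0],
    [[16,0,0],[0,0,0],0],
    [[21,0,0],[0,0,0],0],
    [[25,0,0],[0,0,0],0],
    [[28,0,0],[0,0,0],0],
    [[30,0,0],[0,0,0],0]
  ]
}}

```text
time_s: 10.93
tcp_pos: [0.4284, 0.2855, 0.0534]
tool_rot: [-3.115, -0.408, -0.0]
wrist_force: [-0.8, -0.6, 1.5]
finger_gap: 0.0328
grip_force: 30.0
```

Run:
```python
from h import *
s=bot.sense();print(s["time_s"],s["tcp_pos"],s["tool_rot"],s["wrist_force"],s["wrist_torque"])
a=np.radians(14.92);u=np.array([np.cos(a),np.sin(a)]);print((s["tcp_pos"][:2]-[.3702,.2717])@u)
p=cap("wrist");cv2.imwrite("pics/w4raw.png",p["img"]);np.savez("w4.npz",K=p["K"],rvec=p["rvec"],tvec=p["tvec"])
i=p["img"][60:300,160:480];cv2.imwrite("pics/w4.png",cv2.resize(i,(800,600),interpolation=cv2.INTER_CUBIC))
```

```text
10.9333 [0.42843067 0.28551856 0.05335128] [-3.11491512e+00 -4.07972184e-01 -3.65835104e-04] [-0.78940757 -0.55412103  1.53542059] [-0.11593529  0.56069505  0.06779914]
0.05982536436841389
```

View pics/w4.png

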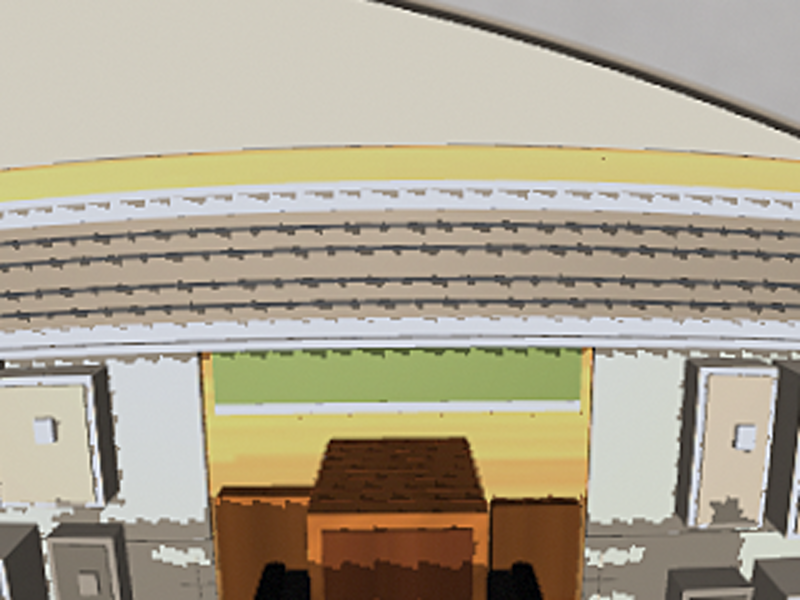

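The tile is under the deck, with its sides centred between the plot edges (gaps at columns 203–212 and 583–592). I'll slide the rest of the way.

{"name": "jog_arm", "arguments": {
  "series": [
    [[2,0,0],[0,0,0],0],
    [[5,0,0],[0,0,0],0],
    [[8,0,0],[0,0,0],0],
    [[11,0,0],[0,0,0],0],
    [[13,0,0],[0,0,0],0],
    [[14,0,0],[0,0,0],0],
    [[14,0,0],[0,0,0],0],
    [[14,0,0],[0,0,0],0]
  ]
}}

```text
time_s: 11.65
tcp_pos: [0.4416, 0.2892, 0.0536]
tool_rot: [-3.115, -0.409, -0.001]
wrist_force: [0.4, 0.0, 1.0]
finger_gap: 0.0332
grip_force: 30.0
```

```bash
cat > st.py <<'E'
from h import *
s=bot.sense();m=R.from_rotvec(s["tool_rot"]).as_matrix()
a=np.radians(14.92);u=np.array([np.cos(a),np.sin(a)])
d=s["tcp_pos"][:2]-np.array([.3702,.2717])
print(s["time_s"],"u,v,z mm",d@u*1e3,d@[-u[1],u[0]]*1e3,s["tcp_pos"][2]*1e3,"F tool",m.T@s["wrist_force"],"T tool",m.T@s["wrist_torque"])
E
python3 st.py
```

```text
11.65 u,v,z mm 73.45221744308857 -1.4978149606303874 53.574898519058415 F tool [ 0.37520136  0.05400733 -0.95454086] T tool [-0.03689564 -0.15142375 -0.02202877]
```

{"name": "jog_arm", "arguments": {
  "series": [
    [[1,0,0],[0,0,0],0],
    [[2,0,0],[0,0,0],0],
    [[3,0,0],[0,0,0],0],
    [[3,0,0],[0,0,0],0],
    [[3.3,0,0],[0,0,0],0],
    [[3.3,0,0],[0,0,0],0]
  ]
}}

```text
time_s: 12.15
tcp_pos: [0.4446, 0.29, 0.0535]
tool_rot: [-3.115, -0.409, -0.0]
wrist_force: [1.1, -0.8, -1.6]
finger_gap: 0.0328
grip_force: 30.0
```

{"name": "jog_arm", "arguments": {
  "series": [
    [[0,0,0.5],[0,0,0],0],
    [[0,0,0.5],[0,0,0],0],
    [[0,0,1],[0,0,0],0],
    [[0,0,1],[0,0,0],0]
  ]
}}

```text
time_s: 12.48
tcp_pos: [0.4444, 0.2899, 0.0524]
tool_rot: [3.115, 0.409, -0.0]
wrist_force: [-0.5, -0.4, -1.3]
finger_gap: 0.033
grip_force: 30.0
```

```bash
python3 st.py
```

```text
12.4833 u,v,z mm 76.3654002188782 -1.5107974789947534 52.42911186804367 F tool [-0.5810181   0.21068369  1.28468097] T tool [0.03423313 0.05886953 0.03162337]
```

It is sinking free of contact (52.4 mm, with 48 expected at the floor). I'll lower it gently.

{"name": "jog_arm", "arguments": {
  "series": [
    [[0,0,0.7],[0,0,0],0],
    [[0,0,1.4],[0,0,0],0],
    [[0,0,2.1],[0,0,0],0],
    [[0,0,2.8],[0,0,0],0],
    [[0,0,3.2],[0,0,0],0],
    [[0,0,3.2],[0,0,0],0]
  ]
}}

```text
time_s: 12.98
tcp_pos: [0.4444, 0.2899, 0.0492]
tool_rot: [3.115, 0.409, -0.0]
wrist_force: [-0.1, 0.3, -1.2]
finger_gap: 0.033
grip_force: 30.0
```

```bash
python3 st.py
```

```text
12.9833 u,v,z mm 76.38252126695284 -1.4818156038258585 49.2144969922498 F tool [ 0.02268031 -0.30043637  1.17295684] T tool [0.00831777 0.00532397 0.00258043]
```

{"name": "jog_arm", "arguments": {
  "series": [
    [[0,0,0.5],[0,0,0],0],
    [[0,0,0.8],[0,0,0],0],
    [[0,0,1.1],[0,0,0],0],
    [[0,0,1.4],[0,0,0],0],
    [[0,0,1.6],[0,0,0],0],
    [[0,0,1.6],[0,0,0],0]
  ]
}}

```text
time_s: 13.48
tcp_pos: [0.4444, 0.2899, 0.0478]
tool_rot: [3.115, 0.409, -0.0]
wrist_force: [-0.6, -0.5, 1.7]
finger_gap: 0.0332
grip_force: 30.0
```

```bash
python3 st.py
```

```text
13.4833 u,v,z mm 76.3904218145977 -1.4994203504317596 47.838978202702954 F tool [-0.71153077  0.2955405  -1.74217829] T tool [-0.08054114 -0.22742277 -0.00494593]
```

On the floor at the expected 47.8 mm, with about 3 N. Now I'll release and lift.

{"name": "jog_arm", "arguments": {
  "series": [
    [[0,0,0],[0,0,0],0.42],
    [[0,0,0],[0,0,0],0.5],
    [[0,0,0],[0,0,0],0.6],
    [[0,0,0],[0,0,0],0.7],
    [[0,0,0],[0,0,0],0.7],
    [[0,0,0],[0,0,0],0.7],
    [[0,0,0],[0,0,0],0.7],
    [[0,0,0],[0,0,0],0.7]
  ]
}}

```text
time_s: 14.15
tcp_pos: [0.4444, 0.29, 0.0477]
tool_rot: [-3.115, -0.409, -0.0]
wrist_force: [0.4, 0.5, -0.3]
finger_gap: 0.0605
grip_force: 0.0
```

{"name": "jog_arm", "arguments": {
  "series": [
    [[0,0,-4],[0,0,0],0.7],
    [[0,0,-15],[0,0,0],0.7],
    [[0,0,-35],[0,0,0],0.7],
    [[0,0,-60],[0,0,0],0.7],
    [[0,0,-90],[0,0,0],0.7],
    [[0,0,-115],[0,0,0],0.7],
    [[0,0,-120],[0,0,0],0.7],
    [[0,0,-120],[0,0,0],0.7]
  ]
}}

```text
time_s: 14.82
tcp_pos: [0.4456, 0.2911, 0.1705]
tool_rot: [-3.113, -0.408, -0.008]
wrist_force: [0.3, 0.7, -0.7]
finger_gap: 0.0605
grip_force: 0.0
```

```bash
python3 st.py
python3 - <<'E'
from h import *
p=cap("wrist");i=p["img"][100:340,160:480];cv2.imwrite("pics/w5.png",cv2.resize(i,(800,600),interpolation=cv2.INTER_CUBIC))
E
```

```text
14.8167 u,v,z mm 77.88348275548607 -0.6790016012791157 170.49435976826837 F tool [ 0.46173621 -0.57132689  0.72816685] T tool [ 0.04263771 -0.00015315  0.00952251]
```

View pics/w5.png

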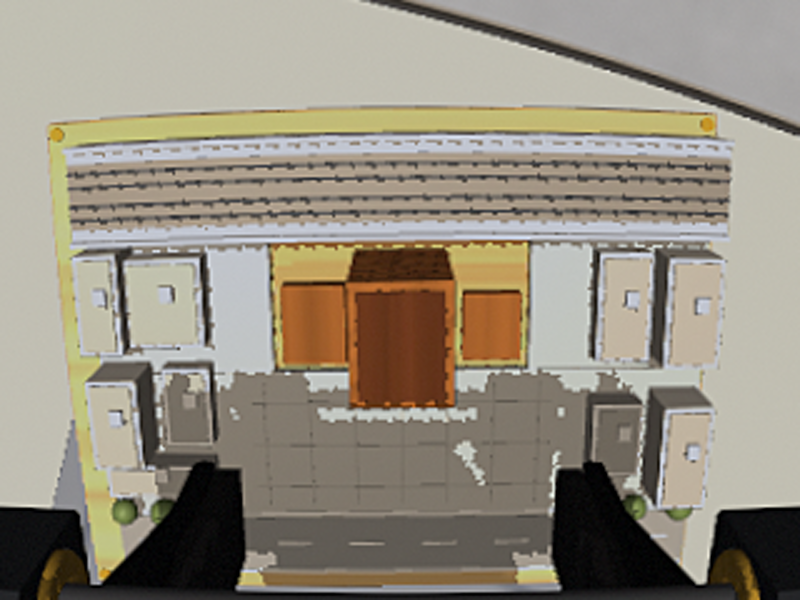

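The tile sits flush and square in the plot (272–527, 243–370), with the garden under the deck and nothing else moved. I'll hand in.

```bash
python3 -c "from rig import bot;print(bot.hand_in())"
```

```text
the job is handed in; nothing more can be done
None
```

The tile lies in the plot, flush as far as the last camera view and the measured height show, with its garden strip under the viaduct deck; I let go, raised the gripper clear and handed the job in at about 15 s.

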